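# Vent the food warmer and turn it down

## Task

The food warmer is running too hot. First vent it: press the lever with the red pad on its side all the way down so that the lid stands fully raised, keep it there for a good second, then ease the lever back up so that the lid closes without slamming. Then turn it down from red to green: pull the dial knob fully out to unlock it, turn it clockwise to the green band, feel for the notch there and push the knob fully back in, and let go; leave the other things on the counter where they stand.

Things in the scene. Friction and masses are not known exactly. Their poses are not given: they have to be found in the camera images.
- warmer: Stainless food warmer, fixed to the counter. Origin: on the counter under the centre of its tank; -x is its front. Tank 260 (x) x 360 (y) x 130 high, closed by the lid. In front of the tank a flat-topped console, x -250 to -130, y -150 to 150, top at z 110, carrying the dial unit (on the +y half) and a loose shaker. On the tank's -y side a lift lever.
- lid_front (a point): Middle of the upper front edge of the lid, a steel panel 264 x 364 x 12 hinged at the tank's rear (+x) top edge: 142 mm above the counter when closed, 313 when fully raised (0.72 rad). The lid follows the lever through a linkage (lid angle = 1.6 x lever angle) and falls shut by its own weight; it slams if the lever is let go or followed up faster than about 250 mm/s.
- lever (a joint): Lift lever: 0 up (level, lid closed), 0.45 rad fully down (end stop). Its pivot lies 115 mm behind the pad (towards the warmer's +x), at the same height as the lever; the pad goes down about 50 mm. It needs 5 to 11 N on the pad and springs back up.
- lift_pad: Origin: middle of the top of the lever's red pad, 50 (warmer x) x 40 (y) x 10 thick, 125 mm above the counter when up. Nothing stands under it; the console's side is 40 mm away from the pad's edge.
- dial_unit: Round black dial housing, 94 across, 24 high, fixed on the console. Origin at the centre of its underside, on the knob's axis; z up. Dial angles are counted clockwise seen from above, from its own +y axis. On its rim three colour bands, each 0.7 rad long: red centred at angle 0, orange at 1.3, green at 2.4 rad.
- red_mark (a point): Middle of the red band, on the housing's top, 39 mm from the axis. Pushed in, the knob is locked by a hidden pin in a notch; the notch at red is loose (the knob has 0.2 to 0.9 rad of play to either side).
- green_mark (a point): Middle of the green band, on the housing's top, 39 mm from the axis. There is one hidden narrow notch (play 0.08 rad to either side) somewhere inside the green band, up to 0.35 rad off its middle: find it by touch. Off the notch the knob stops about 9 mm short of fully in; at the notch it goes home. The orange band has such a notch too.
- dial_pull (a joint): How far the knob is pulled up out of the housing: 0 fully in, 0.014 m fully out (stop). About 4 N of friction; it stays where it is left. From 0.010 m up the knob turns freely.
- dial_turn (a joint): Knob angle (rad), clockwise from above, where the black pointer line points: 0 = middle of the red band, 2.4 = middle of the green band; stops at -0.35 and 3.05.
- dial_grip (a point): On the knob's axis, 31 mm above the knob's underside (which lies 1 mm above the housing when in), at the height to grip. The white knob is a disc 50 across and 8 thick with a grip bar on top, 46 long, 14 wide, 34 high (bar top 42 mm above the underside, 11 mm above this point). The bar lies along this point's y axis, the pointer line is on its +y end; grip it across its 14 mm width (point x axis).
- shaker: Glass shaker 36 across, 50 high, on the console's -y half. Bystander; origin at its underside.
- bowl: Steel bowl 170 across, 65 high. Bystander; origin at its underside.
- spice_jar: Amber jar 72 across, 120 high, red cap. Bystander; origin at its underside.
- nut_jar: Brown jar 72 across, 120 high, yellow cap. Bystander; origin at its underside.
- tub: White plastic tub 90 across, 75 high. Bystander; origin at its underside.
- spatula: Kitchen utensil lying on the counter. Bystander; origin at its underside in the middle of its length.

How it is judged:
On the way, in this order (a step that is already met when the one before it is completed fails the run):
1. the lever's red pad, pressed by the fingers, holds the lid fully raised (front edge above 290 mm) for 0.8 s (height (world z) of lid_front above 0.29 m and contact force between the fingers and lift_pad above 0.5 N), for 0.8 s.
2. the lid is closed again (front edge below 154 mm), lever up (height (world z) of lid_front below 0.154 m and value of joint lever below 0.035 rad), for 0.3 s.
3. the knob is pulled out (more than 10 mm) at red (value of joint dial_pull above 0.01 m and value of joint dial_turn below 0.95 rad), for 0.1 s.
4. the knob, still out (more than 5 mm), points into the green band (value of joint dial_pull above 0.005 m and value of joint dial_turn between 1.95 and 2.85 rad), for 0.05 s.
At the end, for the whole second after the job is handed in: The knob is pushed in to within 2 mm with its pointer in the green band (1.95 to 2.85 rad), the lid is closed (front edge below 154 mm) and the lever up (below 0.035 rad), all at rest; every bystander is within 30 mm of where it stood (all of step 2 and value of joint dial_turn between 1.95 and 2.85 rad and value of joint dial_pull below 0.002 m and velocity of joint each of dial_turn, lever below 0.1 rad/s and distance of each of shaker, bowl, spice_jar, nut_jar, tub, spatula from where it was at the start of the episode below 0.03 m); the robot touches nothing.
It fails at once if the lid slams: the lever springs up faster than 2.5 rad/s (about 290 mm/s at its pad) (velocity of joint lever below -2.5 rad/s).
It fails at once if a bystander is moved more than 50 mm (distance of any of shaker, bowl, spice_jar, nut_jar, tub, spatula from where it was at the start of the episode above 0.05 m).
It also fails if it takes over 72 s, if anything falls off the work surface, if the arm or the gripper's body presses on something with over 40 N, if the wrist force passes 120 N, or if a joint passes its speed limit or range.

## Robot

A 7-joint arm with a two-finger parallel gripper is mounted at the origin on the work surface. World frame = base frame: x ahead of the robot, y to its left, z up, the work surface at z = 0. Lengths are in m, angles in rad, forces in N, time in s.
With the tool pointing down it reaches from about 0.4 to 0.875 m from the base axis. Payload 19.3 kg.
Tool frame: the origin (TCP) lies where the fingers leave the gripper's body, on its centre line; the fingertips stand bot.tip_reach ahead of it and the grasp point (between the pads) lies 54 mm ahead of it (bot.tip_reach is the distance from the TCP to the fingertips, in m); z points along the fingers, y is the line along which they close (so a half turn about z gives the same grasp; the last joint's range is limited). The gripper opens to 85 mm and grips with 20 to 120 N. Pads are 22 mm wide; open, the fingers measure 114 mm over their backs; the gripper's body (76 mm by 85 mm) begins 54 mm behind the grasp point. The pads swing forward as they close: fully open they stand 13 mm farther back than shut.
Start: joints at [1.034, 0.521, -0.036, 1.599, 0.021, 1.021, -0.113], TCP at [0.281, -0.558, 0.304] pointing down, gripper open.
Joint ranges: [-2.91, 2.91], [-0.3, 2.13], [-1.5, 1.42], [0.17, 2.43], [-1.26, 4.41], [0.16, 1.93], [-2.52, 2.52]. Speed limits (rad/s): [1.89, 1.89, 2.39, 2.39, 3.01, 3.01, 3.01].

## Interface

Orientations are given as [roll, pitch, yaw] about the fixed x, y, z axes, in that order (R = Rz(yaw) Ry(pitch) Rx(roll)).
In Python, from workcell import bot gives the robot as it stands. The module is installed in compiled form; this text tells all that it offers.
- The arm moves only by the shell command python3 -m jog 'ROWS' [FORCE]. ROWS is JSON, a list that holds one entry, the list of rows, each a list of 7 numbers: the shift along the tool's x, y, z in mm, then the turn, a rotation vector about the tool's x, y, z in rad, then the opening, from 0 (shut) to 1 (fully open). In form: [[[tx, ty, tz, wx, wy, wz, fingers], ...]]. A call has 1 to 5 rows; each row shifts and turns the commanded pose from where the row before left it, along the tool's axes as they then stand; what a row does not reach is not made up. A row lasts 1/10 s, in which the tool goes at most 50 mm and 8.59 degrees, less where a joint would pass 70% of its speed; a pose out of reach is approached as far as the arm can. A call is refused whole if a number of a shift passes 50 or a number of a turn 0.15, either way. A call with a gripper value outside its range is refused whole. The fingers move at their own pace and stop on an object; FORCE is the grip in N (left out, the last holds). Time passes only in rows, so rows that do not move let the fingers close. It gives the time, the measured TCP pose, the force, the opening and the grip force at its end, in the units of the state.
- bot.observe(): the state, without advancing time (a new reading comes with each control period).
- bot.grab_frame(name): name is "scene" or "top" or "wrist"; returns a dict with "img" (384x512x3 uint8, red, green, blue), "intrinsics" (3x3 intrinsics, pixels), "R" (3x3) and "t" (3): a world point X has camera coordinates R X + t; the wrist camera has in their place "tool_from_camera" (4x4, takes a point from camera to tool coordinates, whose origin is the TCP and whose axes are the flange's). Camera axes: x right, y down, z forward; pixel columns grow to the right and rows downward; lengths in m; the calibration is good to about 2 mm. A picture is of the moment at which its call begins: read the wrist's pose just before it. There is no depth.
- bot.job_done(): hands the job in; it is judged then, once.
Trained networks look in a picture, given as the dict that the camera call returned (one of the last four; its "shot" number tells which), for a name from the list of things; names that differ only in an ending like _2 or _b are one class to them, and where a whole thing is asked for, a point or a joint stands for the part that bears it (a point fixed in the world has none). Each returns a list of dicts, best first, with "conf" (0 to 1); they miss things now and then, are a little off and sometimes report something else, mostly with a low value. They report only what shows in the picture. A call takes as long as a camera call.
- bot.trace(query, picture): "region" (384x512 bool, what is visible of it).
- bot.spot_point(query, picture): "xyz" ([x, y, z] in m, in world coordinates, good to about 4 mm: a listed point, or the origin of a listed thing).
The state is a dict: "clock": time; "qpos": joint angles; "qd": joint speeds; "joint_efforts": joint torques, N m; "position": TCP position; "tool_rot": TCP orientation; "force": force on the tool from outside, world axes, zero at the start; "moment": the same for the moment, N m; "grip_width": finger opening in m; "finger_force": force on a finger pad.
Only numpy, scipy, OpenCV 4.12 (cv2) and the standard library are available. Lean on these libraries where they do the work, as an engineer would, in place of code of your own. Each camera call takes 0.05 s, during which the arm holds its last target. There are 200 camera calls.

## Working session

There is one attempt and no reset: what is moved stays moved. The work goes in short steps, Python scripts to look and compute and a shell command to move; the robot and the scene stay as the last step left them, time stands still between calls to the robot, and variables do not carry over. Pictures are saved under pics/ and viewed, at most 10 in all, crops included, and the job is handed in when it is done.

```bash
mkdir -p pics
cat > h.py <<'E'
from workcell import bot
import numpy as np, cv2
from scipy.spatial.transform import Rotation as Ro
def st():
    s=bot.observe(); print({k:np.round(s[k],4).tolist() for k in ("clock","position","tool_rot","force","grip_width","finger_force","qpos")}); return s
def pts(names,cams=("scene","top")):
    for c in cams:
        f=bot.grab_frame(c)
        for n in names:
            r=bot.spot_point(n,f)
            print(c,n,[(np.round(d["xyz"],4).tolist(),round(d["conf"],2)) for d in r[:2]])
        cv2.imwrite(f"pics/{c}_{f['shot']}.png",f["img"][...,::-1])
E
python3 - <<'E'
from h import *
s=st(); print(bot.tip_reach)
pts(["warmer","lid_front","lift_pad","dial_unit","red_mark","green_mark","dial_grip","shaker","bowl","spice_jar","nut_jar","tub","spatula"])
import os;print(os.listdir("pics"))
a=[cv2.imread("pics/"+p) for p in sorted(os.listdir("pics"))]
cv2.imwrite("pics/both.png",cv2.resize(np.vstack(a),(400,600)))
E
```

```text
{'clock': 0.0, 'position': [0.2811, -0.5579, 0.3033], 'tool_rot': [-3.1404, 0.0001, 0.4669], 'force': [0.4071, 0.1086, 0.7734], 'grip_width': 0.0852, 'finger_force': 0.0, 'qpos': [1.0338, 0.522, -0.0364, 1.6, 0.0212, 1.0211, -0.1128]}
0.0726
scene warmer [([0.7253, 0.0859, 0.0], 0.63), ([0.5149, 0.1713, 0.1332], 0.5)]
scene lid_front [([0.5959, 0.0779, 0.1439], 0.71)]
scene lift_pad [([0.5388, -0.1385, 0.1253], 0.61)]
scene dial_unit [([0.5318, 0.1405, 0.1079], 0.61)]
scene red_mark [([0.5138, 0.1715, 0.1321], 0.96)]
scene green_mark [([0.576, 0.138, 0.1358], 0.61)]
scene dial_grip [([0.5337, 0.1429, 0.1653], 0.59), ([0.5376, -0.1361, 0.127], 0.17)]
scene shaker [([0.5719, 0.0042, 0.1168], 0.75)]
scene bowl [([0.5134, 0.365, 0.0019], 0.67), ([0.5949, 0.0778, 0.1438], 0.57)]
scene spice_jar [([0.6376, -0.2592, -0.0004], 0.65)]
scene nut_jar [([0.5186, -0.2796, 0.0028], 0.8)]
scene tub [([0.3435, -0.453, 0.0059], 0.95)]
scene spatula [([0.302, 0.4319, 0.0013], 0.7)]
top warmer [([0.7273, 0.0865, -0.0054], 0.6)]
top lid_front [([0.5947, 0.0764, 0.14], 0.63)]
top lift_pad [([0.5382, -0.138, 0.1232], 0.74)]
top dial_unit [([0.5352, 0.1429, 0.1119], 0.6)]
top red_mark [([0.5141, 0.1727, 0.1315], 0.78), ([0.5235, -0.2777, -0.0024], 0.26)]
top green_mark [([0.5708, 0.1348, 0.1334], 0.57)]
top dial_grip []
top shaker [([0.5689, 0.0054, 0.1134], 0.61)]
top bowl [([0.5175, 0.3651, -0.0002], 0.65)]
top spice_jar [([0.6379, -0.2614, 0.0011], 0.68)]
top nut_jar [([0.5193, -0.2787, -0.0017], 0.86)]
top tub [([0.3415, -0.4534, -0.0011], 0.97)]
top spatula [([0.3011, 0.4322, 0.0005], 0.95)]
['scene_1.png', 'top_2.png']
```

View pics/both.png

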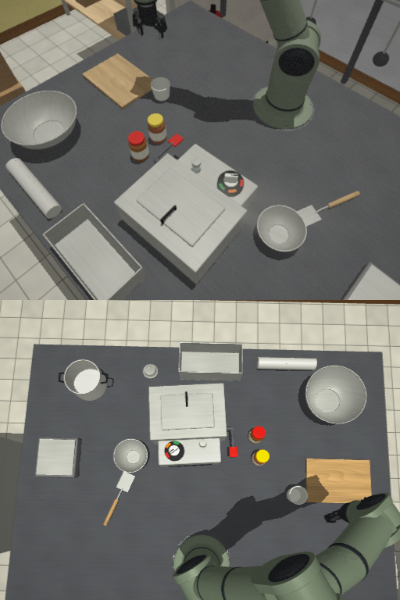

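View pics/top_2.png

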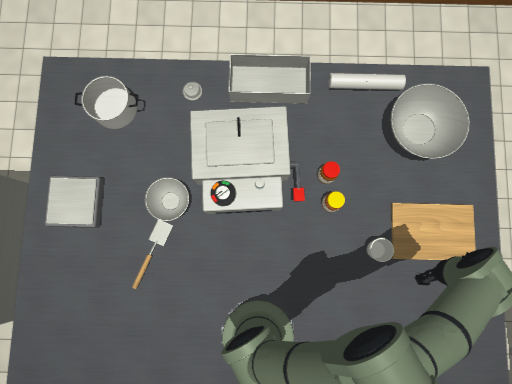

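```bash
python3 -m jog '[[[0,0,0,0,0,0.12,0],[0,0,0,0,0,0.12,0],[0,0,0,0,0,0.12,0],[0,0,0,0,0,0.107,0],[20,-32,0,0,0,0,0]]]' 40; python3 -m jog '[[[22,-38,0,0,0,0,0],[22,-38,0,0,0,0,0],[22,-38,0,0,0,0,0],[22,-38,0,0,0,0,0],[22,-38,0,0,0,0,0]]]';python3 -m jog '[[[22,-38,0,0,0,0,0],[22,-38,0,0,0,0,0],[22,-38,0,0,0,0,0],[22,-38,0,0,0,0,0],[22,-38,0,0,0,0,0]]]'
```

```text
clock: 1.9
position: [0.2986, -0.5286, 0.3036]
tool_rot: [3.14, 0.002, -0.01]
force: [1.2, 1.0, -0.5]
grip_width: 0.0122
finger_force: 0.0
clock: 2.4
position: [0.4119, -0.3346, 0.3041]
tool_rot: [3.141, -0.0, -0.0]
force: [1.6, -1.2, 0.5]
grip_width: 0.0
finger_force: 0.0
clock: 2.9
position: [0.522, -0.1445, 0.3041]
tool_rot: [3.142, -0.0, -0.0]
force: [0.1, -0.6, 0.8]
grip_width: -0.0002
finger_force: 0.0
```

```bash
python3 -m jog '[[[14,-7,15,0,0,0,0],[0,0,35,0,0,0,0],[0,0,35,0,0,0,0],[0,0,10,0,0,0,0],[0,0,5,0,0,0,0]]]'
python3 - <<'E'
from h import *
st(); pts(["lift_pad","lid_front","dial_grip"],("scene",))
E
python3 -m jog '[[[0,0,8,0,0,0,0],[0,0,8,0,0,0,0],[0,0,0,0,0,0,0]]]'
```

```text
clock: 3.4
position: [0.5352, -0.1392, 0.2035]
tool_rot: [-3.141, 0.001, -0.0]
force: [0.2, 0.2, 0.9]
grip_width: 0.0003
finger_force: 0.0
{'clock': 3.4, 'position': [0.5352, -0.1392, 0.2035], 'tool_rot': [-3.1414, 0.0012, -0.0004], 'force': [0.1984, 0.2074, 0.9309], 'grip_width': 0.0003, 'finger_force': 0.0, 'qpos': [0.1825, 0.5396, -0.0482, 1.8784, 0.0373, 0.7256, -1.4579]}
scene lift_pad [([0.5421, -0.1383, 0.1255], 0.52), ([0.5206, -0.2807, 0.0011], 0.23)]
scene lid_front [([0.7272, 0.0868, 0.0012], 0.28), ([0.3436, -0.4556, 0.0026], 0.15)]
scene dial_grip [([0.5327, 0.1433, 0.1632], 0.78)]
clock: 3.9
position: [0.5359, -0.1393, 0.1879]
tool_rot: [3.141, -0.001, -0.0]
force: [0.4, 0.3, 9.4]
grip_width: 0.0
finger_force: 4.5
```

```bash
python3 -m jog '[[[1,0,8,0,0,0,0],[2,0,8,0,0,0,0],[2,0,8,0,0,0,0],[2,0,6,0,0,0,0],[2,0,4,0,0,0,0]]]'; python3 -m jog '[[[1,0,3,0,0,0,0],[0,0,0,0,0,0,0]]]'
python3 - <<'E'
from h import *
pts(["lid_front"])
E
```

```text
clock: 4.4
position: [0.5435, -0.1391, 0.1536]
tool_rot: [-3.141, 0.002, -0.0]
force: [-8.3, 2.7, 5.3]
grip_width: -0.0002
finger_force: 3.9
clock: 4.6
position: [0.5446, -0.139, 0.1506]
tool_rot: [-3.141, 0.002, -0.0]
force: [-6.3, 2.2, 5.3]
grip_width: 0.0004
finger_force: 3.7
scene lid_front [([0.6627, 0.0846, 0.3079], 0.8), ([0.516, 0.3659, -0.0002], 0.31)]
top lid_front [([0.6621, 0.0771, 0.3102], 0.71), ([0.5206, 0.3678, 0.0007], 0.45)]
```

```bash
python3 -m jog '[[[0,0,2,0,0,0,0],[0,0,1,0,0,0,0],[0,0,0,0,0,0,0],[0,0,0,0,0,0,0],[0,0,0,0,0,0,0]]]'; python3 -m jog '[[[0,0,0,0,0,0,0],[0,0,0,0,0,0,0],[0,0,0,0,0,0,0],[0,0,0,0,0,0,0],[0,0,0,0,0,0,0]]]';python3 -m jog '[[[0,0,0,0,0,0,0],[0,0,0,0,0,0,0],[0,0,0,0,0,0,0]]]'
python3 - <<'E'
from h import *
pts(["lid_front"])
E
```

```text
clock: 5.3
position: [0.5452, -0.1389, 0.1485]
tool_rot: [-3.141, 0.0, -0.0]
force: [-4.2, 2.9, 10.6]
grip_width: -0.0002
finger_force: 5.4
clock: 5.8
position: [0.5452, -0.1389, 0.1485]
tool_rot: [-3.141, 0.0, -0.0]
force: [-4.4, 3.6, 10.4]
grip_width: 0.0
finger_force: 5.4
clock: 6.1
position: [0.5452, -0.1389, 0.1485]
tool_rot: [-3.141, 0.0, -0.0]
force: [-4.8, 2.8, 10.5]
grip_width: 0.0
finger_force: 5.4
scene lid_front [([0.6712, 0.0834, 0.3137], 0.57)]
top lid_front [([0.6667, 0.0801, 0.3139], 0.82)]
```

Fully raised and held for over 1 s. Ease up at about 60 mm/s.

```bash
python3 -m jog '[[[-1,0,-4,0,0,0,0],[-2,0,-6,0,0,0,0],[-2,0,-6,0,0,0,0],[-2,0,-6,0,0,0,0],[-1,0,-6,0,0,0,0]]]'; python3 -m jog '[[[-1,0,-6,0,0,0,0],[0,0,-6,0,0,0,0],[0,0,-6,0,0,0,0],[0,0,-6,0,0,0,0],[0,0,-6,0,0,0,0]]]'; python3 -m jog '[[[0,0,-10,0,0,0,0],[0,0,-30,0,0,0,0],[0,-10,-35,0,0,0,0],[0,-40,-20,0,0,0,1],[0,-40,0,0,0,0,1]]]'
python3 - <<'E'
from h import *
pts(["lid_front","lift_pad"])
E
```

```text
clock: 6.8
position: [0.5372, -0.1393, 0.1768]
tool_rot: [3.141, -0.0, -0.0]
force: [-2.5, 0.7, 7.9]
grip_width: -0.0003
finger_force: 3.9
clock: 7.3
position: [0.5364, -0.1393, 0.2066]
tool_rot: [3.141, -0.001, -0.0]
force: [-0.2, 0.3, -0.0]
grip_width: -0.0001
finger_force: 0.0
clock: 7.8
position: [0.5372, -0.0488, 0.3042]
tool_rot: [3.141, -0.005, -0.002]
force: [1.3, -0.3, -0.2]
grip_width: 0.0284
finger_force: 0.0
scene lid_front [([0.5936, 0.0791, 0.1415], 0.82)]
scene lift_pad [([0.5394, -0.1382, 0.125], 0.68)]
top lid_front [([0.5949, 0.0706, 0.1417], 0.78)]
top lift_pad [([0.5187, 0.367, -0.001], 0.56)]
```

```bash
python3 -m jog '[[[0,-48,0,0,0,0,0.6],[0,-48,0,0,0,0,0.6],[-2,-48,0,0,0,0,0.6],[0,-46,0,0,0,0,0.6],[0,0,0,0,0,-0.14,0.6]]]'; python3 -m jog '[[[0,0,0,0,0,-0.14,0.6],[0,0,0,0,0,-0.14,0.6],[0,0,0,0,0,-0.14,0.6],[0,0,0,0,0,-0.14,0.6],[0,0,0,0,0,-0.14,0.6]]]';python3 -m jog '[[[0,0,0,0,0,-0.14,0.6],[0,0,0,0,0,-0.14,0.6],[0,0,0,0,0,-0.14,0.6],[0,0,0,0,0,-0.14,0.6],[0,0,0,0,0,-0.14,0.6]]]'
python3 - <<'E'
from h import *
s=st(); f=bot.grab_frame("wrist")
for n in("dial_grip","red_mark","green_mark","dial_unit"):
    print(n,[(np.round(d["xyz"],4).tolist(),round(d["conf"],2)) for d in bot.spot_point(n,f)[:2]])
cv2.imwrite("pics/w1.png",f["img"][...,::-1])
E
```

```text
clock: 8.6
position: [0.5338, 0.1467, 0.3008]
tool_rot: [-3.139, 0.0, 0.144]
force: [-0.0, -1.1, 0.4]
grip_width: 0.0513
finger_force: 0.0
clock: 9.1
position: [0.5348, 0.1395, 0.3007]
tool_rot: [3.142, 0.001, 0.844]
force: [-1.5, -1.1, 0.2]
grip_width: 0.0509
finger_force: 0.0
clock: 9.6
position: [0.5348, 0.1394, 0.3007]
tool_rot: [-3.141, 0.0, 1.543]
force: [1.5, 0.5, -0.3]
grip_width: 0.0515
finger_force: 0.0
{'clock': 9.6, 'position': [0.5348, 0.1394, 0.3007], 'tool_rot': [-3.1412, 0.0005, 1.5435], 'force': [1.4528, 0.4568, -0.3141], 'grip_width': 0.0515, 'finger_force': 0.0, 'qpos': [-0.0135, 0.4431, -0.4724, 1.7785, 0.2379, 0.9772, -0.6083]}
dial_grip [([0.5397, 0.145, 0.1702], 0.74), ([0.5122, 0.1748, 0.1362], 0.39)]
red_mark [([0.5136, 0.176, 0.1364], 0.72)]
green_mark [([0.5724, 0.1336, 0.1368], 0.58)]
dial_unit [([0.5389, 0.1468, 0.1061], 0.77)]
```

View pics/w1.png

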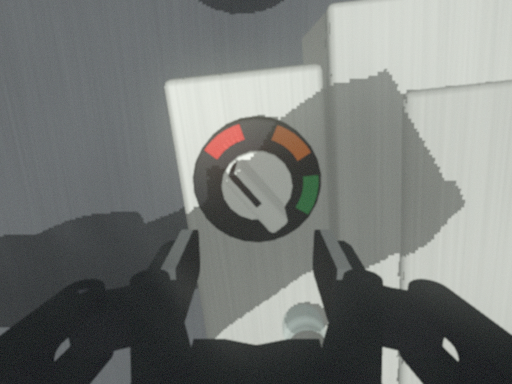

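```bash
cat >> h.py <<'E'
def ray(f,s,px,z):
    T=f["tool_from_camera"]; R=Ro.from_euler("xyz",s["tool_rot"]).as_matrix()
    d=R@T[:3,:3]@np.linalg.solve(f["intrinsics"],[px[0],px[1],1.]); o=R@T[:3,3]+np.array(s["position"])
    return o+d*(z-o[2])/d[2]
E
python3 - <<'E'
from h import *
s=bot.observe(); f=bot.grab_frame("wrist")
im=f["img"][110:250,185:335,::-1]; cv2.imwrite("pics/w1c.png",cv2.resize(im,None,fx=4,fy=4,interpolation=cv2.INTER_CUBIC))
a,b=ray(f,s,(259,205),.177),ray(f,s,(232,172),.177); print(a,b,np.degrees(np.arctan2(*(b-a)[1::-1])))
print("housing",ray(f,s,(258,180),.135))
E
```

```text
[0.53666968 0.14259236 0.177     ] [0.521558   0.16367171 0.177     ] 125.63654701842985
housing [0.53645103 0.14703723 0.135     ]
```

View pics/w1c.png

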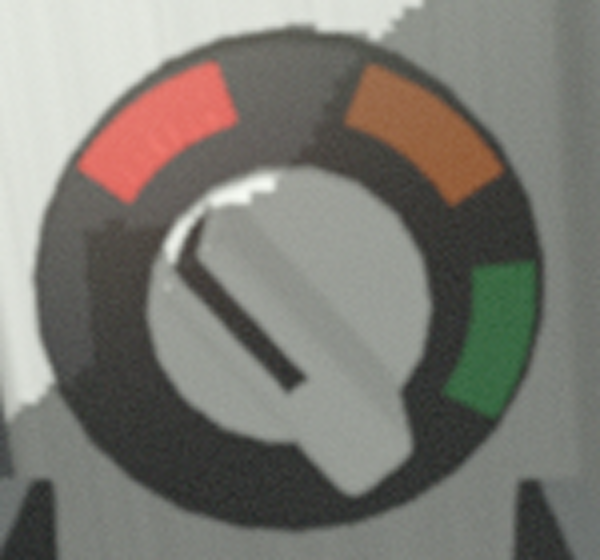

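```bash
python3 -m jog '[[[0,0,0,0,0,-0.14,0.5],[0,0,0,0,0,-0.14,0.5],[0,0,0,0,0,-0.14,0.5],[0,0,0,0,0,-0.14,0.5],[0,0,0,0,0,-0.11,0.5]]]' 40; python3 -m jog '[[[2,3,20,0,0,0,0.5],[0,0,25,0,0,0,0.5],[0,0,20,0,0,0,0.5],[0,0,10,0,0,0,0.5],[0,0,4,0,0,0,0.5]]]'
python3 - <<'E'
from h import *
s=st(); f=bot.grab_frame("wrist")
cv2.imwrite("pics/w2.png",f["img"][...,::-1])
E
```

```text
clock: 10.4
position: [0.5344, 0.1407, 0.3009]
tool_rot: [-3.141, 0.0, 2.213]
force: [0.1, -0.2, -0.4]
grip_width: 0.0428
finger_force: 0.0
clock: 10.9
position: [0.5355, 0.1441, 0.2212]
tool_rot: [-3.141, -0.0, 2.209]
force: [-0.7, -0.1, 1.0]
grip_width: 0.0422
finger_force: 0.0
{'clock': 10.9, 'position': [0.5355, 0.1441, 0.2212], 'tool_rot': [-3.1406, -0.0003, 2.2085], 'force': [-0.736, -0.108, 1.0033], 'grip_width': 0.0422, 'finger_force': 0.0, 'qpos': [0.0465, 0.5715, -0.5793, 1.8418, 0.4053, 0.8492, -0.0952]}
```

View pics/w2.png

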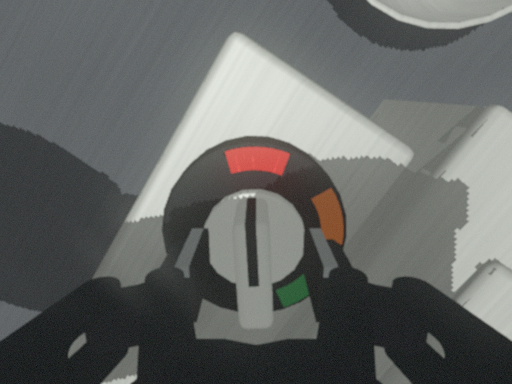

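```bash
python3 -m jog '[[[0,0,0,0,0,0,0],[0,0,0,0,0,0,0],[0,0,0,0,0,0,0],[0,0,0,0,0,0,0],[0,0,0,0,0,0,0]]]' 50; python3 -m jog '[[[0,0,-3,0,0,0,0],[0,0,-3,0,0,0,0],[0,0,-3,0,0,0,0],[0,0,-3,0,0,0,0],[0,0,0,0,0,0,0]]]'
```

```text
clock: 11.45
position: [0.5351, 0.1438, 0.2229]
tool_rot: [-3.14, 0.001, 2.209]
force: [-9.7, -4.5, 12.9]
grip_width: 0.013
finger_force: 50.1
clock: 11.95
position: [0.5351, 0.1438, 0.2344]
tool_rot: [-3.14, 0.0, 2.209]
force: [-7.7, -3.3, 2.6]
grip_width: 0.0131
finger_force: 50.0
```

```bash
python3 -m jog '[[[0,-0.5,-2,0,0,0,0],[0,-0.5,-2,0,0,0,0],[0,0,0,0,0,0,0]]]'
python3 - <<'E'
from h import *
s=st(); pts(["dial_grip"],("scene",))
E
```

```text
clock: 12.25
position: [0.5346, 0.1434, 0.2374]
tool_rot: [-3.141, -0.001, 2.21]
force: [1.0, 0.3, -16.1]
grip_width: 0.013
finger_force: 52.5
{'clock': 12.25, 'position': [0.5346, 0.1434, 0.2374], 'tool_rot': [-3.1412, -0.0005, 2.2097], 'force': [0.9875, 0.341, -16.0896], 'grip_width': 0.013, 'finger_force': 52.532, 'qpos': [0.0577, 0.5488, -0.5916, 1.8318, 0.3869, 0.8786, -0.0784]}
scene dial_grip [([0.6363, -0.2603, -0.0021], 0.67), ([0.5339, 0.1421, 0.1811], 0.43)]
```

```bash
python3 -m jog '[[[0,0,1,0,0,0.1,0],[0,0,0,0,0,0.13,0],[0,0,0,0,0,0.13,0],[0,0,0,0,0,0.13,0],[0,0,0,0,0,0.13,0]]]'; python3 -m jog '[[[0,0,0,0,0,0.14,0],[0,0,0,0,0,0.14,0],[0,0,0,0,0,0.14,0],[0,0,0,0,0,0.14,0],[0,0,0,0,0,0.14,0]]]'
python3 - <<'E'
from h import *
s=st()
E
```

```text
clock: 12.85
position: [0.5351, 0.1437, 0.2373]
tool_rot: [3.141, -0.0, 1.584]
force: [0.9, 0.3, -11.0]
grip_width: 0.0131
finger_force: 53.5
clock: 13.35
position: [0.5357, 0.1435, 0.2374]
tool_rot: [3.14, -0.002, 0.884]
force: [6.6, -2.1, -12.2]
grip_width: 0.0131
finger_force: 53.1
{'clock': 13.35, 'position': [0.5357, 0.1435, 0.2374], 'tool_rot': [3.1402, -0.0016, 0.8839], 'force': [6.5933, -2.09, -12.1564], 'grip_width': 0.0131, 'finger_force': 53.0584, 'qpos': [-0.1783, 0.5014, -0.2599, 1.8435, 0.171, 0.8163, -1.2118]}
```

```bash
python3 -m jog '[[[0,0,1,0,0,0.14,0],[0,0,0,0,0,0.14,0],[0,0,0,0,0,0.14,0],[0,0,0,0,0,0.14,0],[0,0,0,0,0,0.14,0]]]'
python3 - <<'E'
from h import *
s=st(); f=bot.grab_frame("wrist")
cv2.imwrite("pics/w3.png",f["img"][...,::-1])
E
```

```text
clock: 13.85
position: [0.536, 0.143, 0.2369]
tool_rot: [3.141, -0.003, 0.183]
force: [4.9, -5.4, -3.7]
grip_width: 0.0131
finger_force: 54.3
{'clock': 13.85, 'position': [0.536, 0.143, 0.2369], 'tool_rot': [3.141, -0.0029, 0.1834], 'force': [4.8715, -5.351, -3.7313], 'grip_width': 0.0131, 'finger_force': 54.301, 'qpos': [-0.3089, 0.4933, -0.0807, 1.8509, 0.0551, 0.7968, -1.8057]}
```

View pics/w3.png

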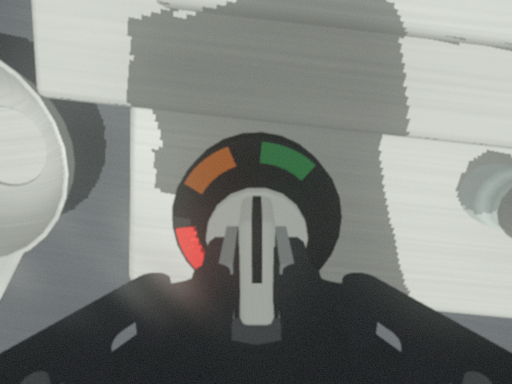

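```bash
python3 -m jog '[[[0,0,2,0,0,0.05,0],[0,0,2,0,0,0,0],[0,0,1.5,0,0,0,0],[0,0,0,0,0,0,0]]]'; python3 -m jog '[[[0,0,1,0,0,0,0],[0,0,0,0,0,0,0]]]'
```

```text
clock: 14.3
position: [0.536, 0.143, 0.2317]
tool_rot: [3.141, -0.003, 0.139]
force: [3.0, -7.2, 3.3]
grip_width: 0.0129
finger_force: 55.5
clock: 14.5
position: [0.5361, 0.143, 0.2312]
tool_rot: [3.141, -0.003, 0.139]
force: [-1.3, -8.6, 13.5]
grip_width: 0.0133
finger_force: 57.1
```

```bash
for i in 1; do python3 -m jog '[[[0,0,0,0,0,0.05,0],[0,0,0,0,0,0,0]]]'; python3 -m jog '[[[0,0,0,0,0,0.05,0],[0,0,0,0,0,0,0]]]'; python3 -m jog '[[[0,0,0,0,0,0.05,0],[0,0,0,0,0,0,0]]]'; done | grep -E "pos|rot|force:"
```

```text
position: [0.5361, 0.143, 0.2312]
tool_rot: [3.141, -0.003, 0.087]
force: [-0.8, -8.0, 13.6]
finger_force: 56.9
position: [0.5361, 0.1429, 0.2312]
tool_rot: [3.141, -0.003, 0.037]
force: [-1.2, -7.4, 13.6]
finger_force: 56.9
position: [0.5361, 0.1429, 0.2312]
tool_rot: [3.142, -0.003, -0.013]
force: [-1.2, -9.5, 14.2]
finger_force: 57.0
```

```bash
(python3 -m jog '[[[0,0,0,0,0,0.05,0],[0,0,0,0,0,0,0]]]'; python3 -m jog '[[[0,0,0,0,0,0.05,0],[0,0,0,0,0,0,0]]]'; python3 -m jog '[[[0,0,0,0,0,0.05,0],[0,0,0,0,0,0,0]]]') | grep -E "pos|rot|force:"
```

```text
position: [0.5361, 0.1428, 0.2312]
tool_rot: [-3.142, -0.003, -0.063]
force: [-1.4, -9.2, 14.3]
finger_force: 56.9
position: [0.5361, 0.1427, 0.2312]
tool_rot: [-3.141, -0.003, -0.113]
force: [-0.3, -9.7, 13.9]
finger_force: 56.9
position: [0.5361, 0.1427, 0.231]
tool_rot: [-3.141, -0.003, -0.163]
force: [0.4, -8.9, 9.9]
finger_force: 56.4
```

```bash
(python3 -m jog '[[[0,0,1,0,0,0,0],[0,0,0,0,0,0,0]]]';python3 -m jog '[[[0,0,1,0,0,0.02,0],[0,0,0,0,0,0,0]]]') | grep -E "pos|rot|force:"
```

```text
position: [0.5361, 0.1426, 0.2296]
tool_rot: [-3.142, -0.003, -0.161]
force: [5.4, -7.9, -2.1]
finger_force: 54.5
position: [0.5361, 0.1426, 0.2285]
tool_rot: [-3.141, -0.003, -0.182]
force: [5.2, -7.7, -1.5]
finger_force: 54.7
```

```bash
(python3 -m jog '[[[0,0,2,0,0,0.02,0],[0,0,2,0,0,0,0],[0,0,2,0,0,0,0],[0,0,1,0,0,0,0],[0,0,0,0,0,0,0]]]';python3 -m jog '[[[0,0,1,0,0,0,0],[0,0,0,0,0,0,0]]]') | grep -E "pos|rot|force:"
```

```text
position: [0.5362, 0.1426, 0.2229]
tool_rot: [-3.141, -0.004, -0.202]
force: [-4.2, -10.9, 27.0]
finger_force: 59.0
position: [0.5363, 0.1426, 0.2227]
tool_rot: [-3.141, -0.004, -0.202]
force: [-9.0, -11.6, 42.8]
finger_force: 61.4
```

```bash
(python3 -m jog '[[[0,0,0,0,0,0,0.5],[0,0,0,0,0,0,0.5],[0,0,0,0,0,0,0.5],[0,0,0,0,0,0,0.5]]]'; python3 -m jog '[[[0,0,-20,0,0,0,0.5],[0,0,-40,0,0,0,0.5],[0,0,-30,0,0,0,0.5],[0,0,0,0,0,0,0.5]]]')| grep -E "pos|rot|force:|width"
python3 - <<'E'
from h import *
s=st(); f=bot.grab_frame("wrist")
cv2.imwrite("pics/w4.png",f["img"][...,::-1])
print(bot.spot_point("dial_grip",f)[:1])
pts(["dial_grip","lid_front","shaker","lift_pad"],("scene",))
E
```

```text
position: [0.5349, 0.1438, 0.2195]
tool_rot: [-3.141, -0.0, -0.2]
force: [0.3, -0.3, 0.1]
grip_width: 0.0429
finger_force: 0.0
position: [0.5361, 0.144, 0.3131]
tool_rot: [-3.138, -0.005, -0.2]
force: [0.2, -0.3, 0.2]
grip_width: 0.0428
finger_force: 0.0
{'clock': 17.6, 'position': [0.5361, 0.144, 0.3131], 'tool_rot': [-3.1385, -0.0048, -0.2003], 'force': [0.206, -0.3167, 0.2387], 'grip_width': 0.0428, 'finger_force': 0.0, 'qpos': [-0.3895, 0.3978, 0.0272, 1.7823, -0.013, 0.956, -2.1282]}
[{'xyz': [0.5366, 0.141, 0.1678], 'conf': 0.64}]
scene dial_grip [([0.5335, 0.1393, 0.1661], 0.82), ([0.5312, 0.1404, 0.1089], 0.57)]
scene lid_front [([0.5956, 0.0772, 0.1423], 0.62)]
scene shaker [([0.5758, 0.0049, 0.1144], 0.74)]
scene lift_pad [([0.5736, 0.0068, 0.1159], 0.44)]
```

View pics/w4.png

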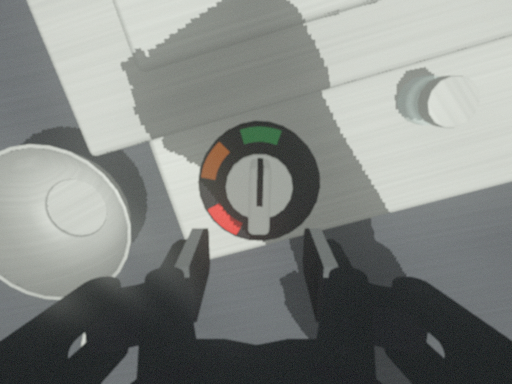

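```bash
(python3 -m jog '[[[0,0,0,0,0,0,0],[0,0,0,0,0,0,0],[0,0,0,0,0,0,0],[0,0,0,0,0,0,0],[0,0,0,0,0,0,0]]]'; python3 -m jog '[[[0,0,30,0,0,0,0],[0,0,25,0,0,0,0],[0,0,4,0,0,0,0],[0,0,2,0,0,0,0],[0,0,0,0,0,0,0]]]'; python3 -m jog '[[[0,0,1.5,0,0,0,0],[0,0,0,0,0,0,0]]]'; python3 -m jog '[[[0,0,1.5,0,0,0,0],[0,0,0,0,0,0,0]]]')| grep -E "pos|rot|force:|width"
```

```text
position: [0.5348, 0.1436, 0.3094]
tool_rot: [-3.142, 0.0, -0.2]
force: [0.2, -0.8, 0.4]
grip_width: 0.0003
finger_force: 0.0
position: [0.5346, 0.1436, 0.2495]
tool_rot: [3.142, 0.0, -0.2]
force: [-8.4, -1.5, 15.9]
grip_width: -0.0
finger_force: 7.8
position: [0.5349, 0.1437, 0.2492]
tool_rot: [-3.141, -0.001, -0.2]
force: [-12.2, -3.9, 35.8]
grip_width: 0.0
finger_force: 17.9
position: [0.5352, 0.1438, 0.2488]
tool_rot: [-3.14, -0.002, -0.201]
force: [-18.5, -5.5, 55.5]
grip_width: 0.0001
finger_force: 27.8
```

Hard contact at the expected fully-in height (0.2495): the knob is home. Retreat, check once more, hand in.

```bash
python3 -m jog '[[[0,0,-10,0,0,0,0],[0,0,-40,0,0,0,0],[0,0,-40,0,0,0,0],[0,0,0,0,0,0,0],[0,0,0,0,0,0,0]]]'
python3 - <<'E'
from h import *
st(); pts(["lid_front","shaker","bowl","spice_jar","nut_jar"],("scene",))
print(bot.job_done())
E
```

```text
clock: 19.85
position: [0.535, 0.1436, 0.3365]
tool_rot: [-3.141, -0.002, -0.2]
force: [-0.4, -0.6, -0.6]
grip_width: 0.0
finger_force: 0.0
{'clock': 19.85, 'position': [0.535, 0.1436, 0.3365], 'tool_rot': [-3.1406, -0.0015, -0.2003], 'force': [-0.3675, -0.607, -0.5838], 'grip_width': 0.0, 'finger_force': 0.0, 'qpos': [-0.3917, 0.3728, 0.0298, 1.7549, -0.0129, 1.0122, -2.1282]}
scene lid_front [([0.596, 0.0773, 0.1449], 0.8)]
scene shaker [([0.5755, 0.0033, 0.1162], 0.61), ([0.3033, 0.4325, 0.0008], 0.57)]
scene bowl [([0.517, 0.3666, 0.0015], 0.95)]
scene spice_jar [([0.6384, -0.2592, -0.004], 0.58)]
scene nut_jar [([0.5196, -0.2785, 0.0027], 0.95)]
the job is handed in; nothing more can be done
None
```

I vented the warmer and closed the lid gently, then turned the knob to green, pushed it fully home in the notch and let go. The shaker, bowl and jars still read where they stood (tub and spatula not rechecked), and I handed the job in at about 20 s; no verdict was returned.

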